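# Set and lock the vacuum control knob

## Robot

A 7-joint arm with a two-finger parallel gripper is mounted at the origin on a cart in front of the work surface, level with it; the furniture and walls round the work are solid. World frame = base frame: x ahead of the robot, y to its left, z up, the work surface at z = 0. Lengths are in m, angles in rad, forces in N, time in s.
With the tool pointing down it reaches from about 0.425 to 0.875 m from the base axis. Payload 9.9 kg.
Tool frame: the origin (TCP) lies on the centre line of the jaws, within the pads' length; the fingertips stand 11 mm ahead of it and the grasp point (between the pads) lies 8 mm behind it; z points along the fingers, y is the direction in which the jaws open and shut (so a half turn about z gives the same grasp; the last joint's range is limited). The gripper opens to 85 mm and grips with 20 to 120 N. Pads are 22 mm wide; open, the fingers measure 114 mm over their backs; the gripper's body (76 mm by 85 mm) begins 54 mm behind the grasp point. The pads swing forward as they close: fully open they stand 13 mm farther back than shut.
Start: joints at [1.154, 0.576, 0.025, 1.437, -0.015, 1.129, -0.057], TCP at [0.221, -0.638, 0.242] pointing down, gripper open.
Joint ranges: [-2.76, 2.76], [-0.34, 2.15], [-1.52, 1.57], [0.19, 2.46], [-1.09, 4.23], [0.17, 1.99], [-2.82, 2.82]. Speed limits (rad/s): [2.22, 2.22, 3.01, 3.01, 3.14, 3.14, 3.14].

## Interface

Orientations are given as a unit quaternion [x, y, z, w].
In Python, from rig import manip gives the robot as it stands. The module is installed in compiled form; this text tells all that it offers.
- The arm moves only by the tool jog_arm, never from a script. Its argument "steps" is a list of rows, each a list of 7 numbers: the turn, a rotation vector about the world's x, y, z in degrees, then the shift along the world's x, y, z in mm, then the closure in counts, from 0 (fully open) to 255 (shut). A call has 1 to 10 rows; each row shifts and turns the pose as measured when the row begins; what a row does not reach is not made up. A row lasts 1/10 s, in which the tool goes at most 50 mm and 8.59 degrees, less where a joint would pass 70% of its speed; a pose out of reach is approached as far as the arm can. A call with a gripper value outside its range is refused whole. The fingers move at their own pace and stop on an object; the grip force is fixed at half the most. Time passes only in rows, so rows that do not move let the fingers close. It gives the time, the measured TCP pose, the force and the opening at its end, in the units of the state.
- manip.observe(): the state, without advancing time (a new reading comes with each control period).
- manip.read_camera(name): name is "scene" or "top" or "wrist"; returns a dict with "frame" (420x560x3 uint8, red, green, blue), "K" (3x3 intrinsics, pixels), "dist_coeffs" ([k1, k2, p1, p2, k3] as OpenCV has them; the pictures are not rectified), "world_from_camera" (4x4, takes a point from camera to world coordinates). Camera axes: x right, y up, looking along -z (the intrinsics and any distortion apply to the point x, -y, -z); pixel columns grow to the right and rows downward; lengths in m; the calibration is good to about 2 mm. A picture is of the moment at which its call begins. There is no depth.
- manip.job_done(): hands the job in, once; it reports no verdict.
The state is a dict: "t": time; "q": joint angles; "dq": joint speeds; "joint_torque": joint torques, N m; "tool_pos": TCP position; "orientation": TCP orientation; "wrist_force": force on the tool from outside, world axes, zero at the start; "moment": the same for the moment, N m; "gripper_width": finger opening in m.
Only numpy, scipy, OpenCV 4.12 (cv2) and the standard library are available. Lean on these libraries where they do the work, as an engineer would, in place of code of your own. Each camera call takes 0.05 s, during which the arm holds its last target.

## Task

Set the vacuum controller: turn its black knob clockwise until the knob's white pointer line stands at the orange mark on the ring, then feel your way slowly on along the thin orange band that follows it, trying with a gentle pull, until the lock notch lets the knob up; pull it straight up until it locks in the raised position, and let go. Where it will not come up, ease off and turn a little further; never force it against the lock, and do not disturb the things standing around it.

Things in the scene. Friction and masses are not known exactly. Their poses are not given: they have to be found in the camera images.
- unit: The vacuum controller: a white and grey box 140 x 150 x 60 mm (x, y, z at yaw 0) fixed to the worktop, hose ports at the back. Origin: centre of its underside; its front (dark window) faces its own -x.
- ring: Dark flat ring plate, 94 mm across, 3 mm thick, fixed on top of the box round the knob's axis, with fine white ticks and one bold radial orange mark, from which a thin orange band runs on clockwise (seen from above). Origin: on the axis at the top of the box (60 mm above the worktop); the mark lies along its own -x. The lock's hidden gate, inside the box, belongs to it.
- mark (a point): Middle of the orange mark, 37 mm out from the knob's axis, 4 mm above the top of the box. Axes as the ring's. The band runs 0.55 rad clockwise from it. The hidden notch is somewhere along the band: the pointer direction at which the knob can rise is 0.10 to 0.50 rad clockwise past the mark, different every time, and must be met to about 0.03 rad.
- knob: The black knob on a vertical axis: round skirt 52 mm across, 8 mm high, on it an upright bar grip 46 mm long (own x), 14 mm wide (own y), up to 48 mm above the origin. Origin: on the axis, underside of the skirt, 64.5 mm above the worktop when in. White pointer line at the bar's own -x end. Pinch the bar across its 14 mm from above, fingertips above the skirt.
- knob_grip (a point): Centre of the bar grip on the axis, 32 mm above the knob's origin: the height to grip at. Axes as the knob's.
- spindle (a joint): Turn of the knob against the box, rad, counter-clockwise from above positive; 0: pointer to the box's front; stops at -0.9 and 1.1. It starts 0.5 to 1.0 rad counter-clockwise of the mark, so turn it clockwise. Friction about 0.05 N m; stays where left.
- pull (a joint): How far the knob is raised, m: 0 is in, about 0.012 is fully out and locked, at a firm stop. Sliding takes about 3 N; it stays where left. Away from the notch it rises only about 1.5 mm and meets the hidden gate, which bears at most 20 N: ease off, turn a little, try again. In the notch it can be pulled right up, and then no longer turns.
- oil_drop: Small brown dropper bottle, 34 mm across, 78 mm high, standing beside the box: leave alone. Origin: centre of its underside.
- vial: White vial with red cap, 19 mm across, 90 mm high, standing on the other side of the box: leave alone. Origin: centre of its underside.
- tip_box: Blue box with a pale lid, 80 x 118 x 86 mm, standing behind the controller: leave alone. Origin: centre of its underside.

How it is judged:
By the outcome, as a careful person would: the job done as asked, in the order asked, and still so for the second after the job is handed in, with the robot touching nothing.
It also fails if it takes over 58 s, if anything falls off the work surface, if the arm or the gripper's body presses on something with over 40 N, if the wrist force passes 120 N, or if a joint passes its speed limit or range.

## Working session

There is one attempt and no reset: what is moved stays moved. The work goes in short steps, Python scripts to look and compute and a tool call to move; the robot and the scene stay as the last step left them, time stands still between calls to the robot, and variables do not carry over. Pictures are saved under pics/ and viewed, and the job is handed in when it is done.

Besides the shell and the picture viewer there is one more tool, called after "Request:" as name(argument=value, ...) on one line, values as JSON. jog_arm: Moves the arm, as the interface text tells. Its arguments: {"type":"object","properties":{"steps":{"type":"array","items":{"type":"array","items":{"type":"number"}}}},"required":["steps"]}

```bash
mkdir -p pics; cat > h.py <<'E'
import numpy as np, cv2
from rig import manip
def cam(n,save=None):
    c=manip.read_camera(n)
    if save: cv2.imwrite('pics/'+save,c['frame'][:,:,::-1])
    return c
def ray(c,uv):
    p=cv2.undistortPoints(np.array([[uv]],float),np.array(c['K']),np.array(c['dist_coeffs']))[0,0]
    T=np.array(c['world_from_camera']); d=T[:3,:3]@np.array([p[0],-p[1],-1.]); return T[:3,3],d
def plane(c,uv,z):
    o,d=ray(c,uv); return o+d*(z-o[2])/d[2]
E
python3 - <<'E'
from h import *
print(manip.observe())
for n in ("scene","top","wrist"):
    c=cam(n,n+'0.png'); print(n,np.round(c['world_from_camera'],3).tolist())
E
```

```text
{'t': 0.0, 'q': array([ 1.15423521,  0.57651001,  0.02483484,  1.43793084, -0.01498002,
        1.12901753, -0.05647286]), 'dq': array([-0.00120743,  0.0006532 , -0.00064169,  0.00019422, -0.00243485,
       -0.00128191,  0.00040661]), 'joint_torque': array([ 8.43310208e-04, -7.65760088e+01,  2.25043841e+00, -2.85970938e+01,
        1.51992263e-02,  1.26710304e-02,  1.85915223e-05]), 'tool_pos': array([ 0.22034778, -0.63754301,  0.24144925]), 'orientation': array([ 9.86183910e-01,  1.65652011e-01, -1.88542121e-04, -8.19221235e-04]), 'wrist_force': array([ 0.73384906, -0.54544778, -0.21863005]), 'moment': array([ 0.00649794, -0.00490386, -0.01843978]), 'gripper_width': 0.08519977372698884}
scene [[-0.442, 0.674, -0.592, 0.026], [-0.897, -0.331, 0.293, 0.187], [0.001, 0.661, 0.751, 0.726], [0.0, 0.0, 0.0, 1.0]]
top [[0.008, 0.983, -0.186, 0.402], [-1.0, 0.002, -0.029, -0.076], [-0.028, 0.186, 0.982, 0.914], [0.0, 0.0, 0.0, 1.0]]
wrist [[0.326, 0.898, 0.295, 0.297], [-0.945, 0.31, 0.1, -0.612], [-0.002, -0.312, 0.95, 0.373], [0.0, 0.0, 0.0, 1.0]]
```

View pics/top0.png

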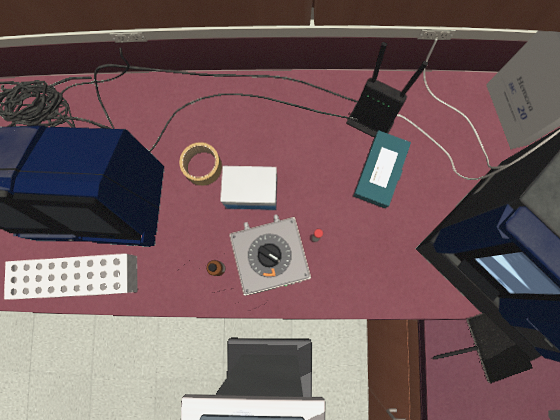

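View pics/scene0.png

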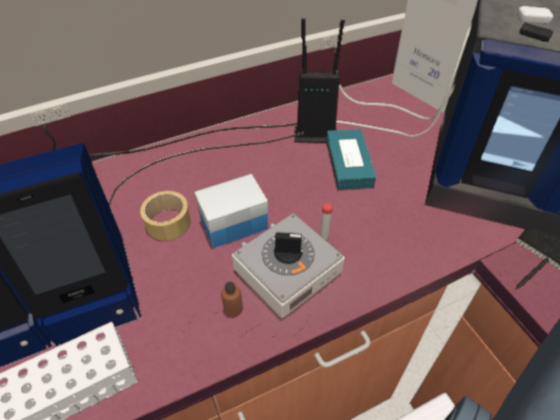

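The top view shows the controller at about (270,256), the orange mark near (269,272), the bottle at (214,268), the vial at (317,235) and the tip box at (249,187). I'll zoom in next.

```bash
python3 - <<'E'
from h import *
c=cam('top'); f=c['frame']; s=cam('scene')
cr=cv2.resize(f[205:305,200:330],None,fx=6,fy=6,interpolation=cv2.INTER_CUBIC)
cv2.imwrite('pics/topz.png',cr[:,:,::-1])
cr=cv2.resize(s['frame'][200:320,215:355],None,fx=5,fy=5,interpolation=cv2.INTER_CUBIC)
cv2.imwrite('pics/scenez.png',cr[:,:,::-1])
for c,n in((c,'top'),(s,'scene')):
    f=c['frame'].astype(int)
    m=((f[:,:,0]>190)&(f[:,:,1]>70)&(f[:,:,1]<170)&(f[:,:,2]<90)).astype(np.uint8)
    k,l,st,ce=cv2.connectedComponentsWithStats(m)
    for i in range(1,k):
        if st[i,4]>5: print(n,st[i],ce[i],plane(c,ce[i],.064))
E
```

```text
top [315 229   8   8  50] [318.4 232.6] [ 0.5130971  -0.14221455  0.064     ]
top [266 270   9   6  24] [270.75 273.5 ] [ 0.42472978 -0.0397994   0.064     ]
scene [323 204   9   6  43] [327.06976744 206.6744186 ] [ 0.52569947 -0.15285758  0.064     ]
scene [292 263  13  10  45] [299.24444444 267.84444444] [ 0.42312218 -0.03907656  0.064     ]
```

View pics/topz.png

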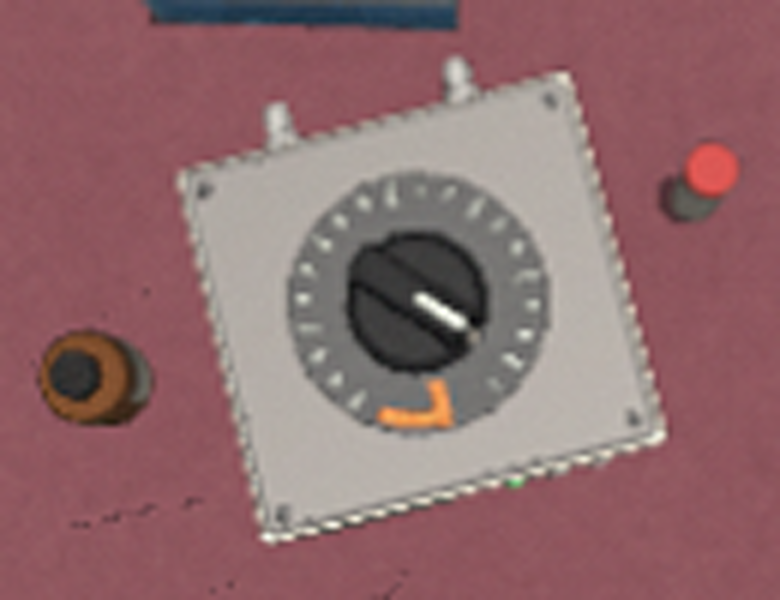

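View pics/scenez.png

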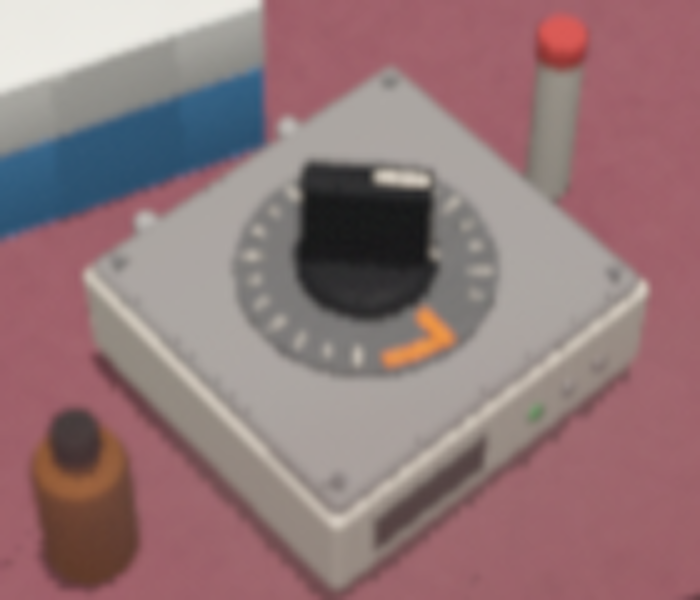

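```bash
python3 - <<'E'
from h import *
c=cam('top'); s=cam('scene')
tz=lambda x,y:(200+(x+.5)/6-.5,205+(y+.5)/6-.5)
sz=lambda x,y:(215+(x+.5)/5-.5,200+(y+.5)/5-.5)
for nm,c_,g,pts in(('top',c,tz,[(182,178),(567,75),(662,435),(268,538)]),('scene',s,sz,[(88,275),(392,68),(645,290),(338,518)])):
    P=np.array([plane(c_,g(*p),.06) for p in pts]); print(nm,P.round(4).tolist(),'ctr',P.mean(0),'sides',np.linalg.norm(P-np.roll(P,1,0),axis=1))
    e=[P[1]-P[0],P[2]-P[3]]; print([np.arctan2(*(v[:2][::-1]))+np.pi/2 for v in e],[np.arctan2(v[1],v[0]) for v in(P[0]-P[3],P[1]-P[2])])
print('ringc top',plane(c,tz(419,302),.063),'scene',plane(s,sz(366,270),.063))
m=[plane(c,tz(*p),.064) for p in[(436,382),(447,425)]]; print('mark',m)
m=[plane(s,sz(*p),.064) for p in[(426,312),(450,340)]]; print('mark s',m)
a=[plane(c,tz(*p),.1125) for p in[(418,295),(470,330)]]; print('ptr',a,np.arctan2(*(a[1]-a[0])[:2][::-1]))
a=[plane(s,sz(*p),.1125) for p in[(374,178),(431,182)]]; print('ptr s',a,np.arctan2(*(a[1]-a[0])[:2][::-1]))
print('vial',plane(c,(318.4,232.6),.09),plane(s,(327.1,206.7),.088),'oil',plane(c,tz(75,375),.078))
E
```

```text
top [[0.5092, 0.0507, 0.06], [0.5477, -0.0896, 0.06], [0.4178, -0.1235, 0.06], [0.3805, 0.0165, 0.06]] ctr [ 0.46377846 -0.03646815  0.06      ] sides [0.13317788 0.14555107 0.13430111 0.14482202]
[np.float64(0.2682124601257694), np.float64(0.26051109310621)] [np.float64(0.2600240824661146), np.float64(0.2546317899314806)]
scene [[0.5032, 0.0533, 0.06], [0.5428, -0.088, 0.06], [0.4102, -0.1209, 0.06], [0.3757, 0.0169, 0.06]] ctr [ 0.45797515 -0.03466732  0.06      ] sides [0.13257152 0.14674892 0.13659851 0.1420331 ]
[np.float64(0.2737329768890553), np.float64(0.24582245248820644)] [np.float64(0.27805394949160744), np.float64(0.24299356812697284)]
ringc top [ 0.46439906 -0.03648186  0.063     ] scene [ 0.45969887 -0.03530473  0.063     ]
mark [array([ 0.43588644, -0.04289784,  0.064     ]), array([ 0.42072919, -0.04695345,  0.064     ])]
mark s [array([ 0.43361477, -0.04562132,  0.064     ]), array([ 0.41949224, -0.04760119,  0.064     ])]
ptr [array([ 0.46313903, -0.03838981,  0.1125    ]), array([ 0.45145383, -0.05606675,  0.1125    ])] -2.154894942444892
ptr s [array([ 0.46054709, -0.03831487,  0.1125    ]), array([ 0.45050744, -0.05482013,  0.1125    ])] -2.117274094762011
vial [ 0.50970233 -0.14017337  0.09      ] [ 0.50747987 -0.14053011  0.088     ] oil [0.43666443 0.08412178 0.078     ]
```

```bash
cat >> h.py <<'E'
def proj(c,P):
    T=np.linalg.inv(np.array(c['world_from_camera'])); p=T[:3,:3]@np.array(P,float)+T[:3,3]; p=p*[1,-1,-1]
    return cv2.projectPoints(p.reshape(1,1,3),np.zeros(3),np.zeros(3),np.array(c['K']),np.array(c['dist_coeffs']))[0][0,0]
E
python3 - <<'E'
from h import *
for n in('top','scene'):
    c=cam(n)
    for P in([0.221,-.638,.242],[.221,-.638,.4],[0,0,.2],[.3,-.4,.24],[.46,-.036,.2]): print(n,P,proj(c,P))
E
```

```text
top [0.221, -0.638, 0.242] [616.66801214 388.62491621]
top [0.221, -0.638, 0.4] [697.01432564 411.01311499]
top [0, 0, 0.2] [241.53778127 522.13002436]
top [0.3, -0.4, 0.24] [482.30949729 346.18998861]
top [0.46, -0.036, 0.2] [265.71315402 251.780505  ]
scene [0.221, -0.638, 0.242] [678.63458541 161.58687372]
scene [0.221, -0.638, 0.4] [740.33565071  80.64347541]
scene [0, 0, 0.2] [465.52713016 520.62611334]
scene [0.3, -0.4, 0.24] [545.71700602 175.33930801]
scene [0.46, -0.036, 0.2] [288.81476668 200.62545001]
```

View pics/wrist0.png

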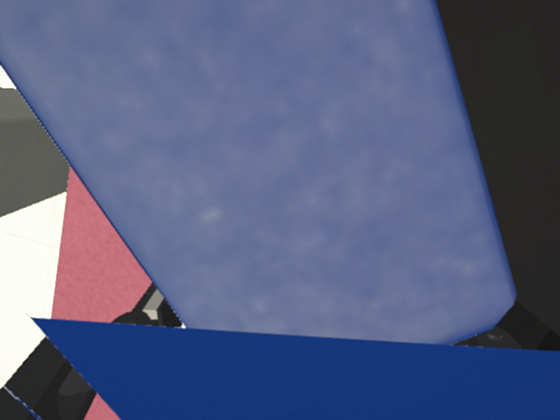

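The wrist view shows a blue housing close by at the start pose. I'll raise the tool a little to get parallax and see what it is.

Request:
jog_arm(steps=[[0, 0, 0, 0, 0, 40, 0], [0, 0, 0, 0, 0, 40, 0], [0, 0, 0, 0, 0, 0, 0]])

```text
t: 0.75
tool_pos: [0.2201, -0.6369, 0.3234]
orientation: [0.986, 0.166, -0.0, -0.002]
wrist_force: [0.9, -0.2, 0.9]
gripper_width: 0.0852
```

```bash
python3 - <<'E'
from h import *
c=cam('wrist','wrist1.png'); print(np.round(c['world_from_camera'],3).tolist())
o=manip.observe(); t=o['tool_pos']; print(t)
for k in(-.042,.042):
    P=t+np.array([.326,-.945,0])*k; P[2]-=.0; print(proj(c,P))
E
```

```text
[[0.326, 0.898, 0.296, 0.296], [-0.945, 0.311, 0.098, -0.611], [-0.004, -0.312, 0.95, 0.455], [0.0, 0.0, 0.0, 1.0]]
[ 0.21990427 -0.6361654   0.32077625]
[193.34985626 275.84066302]
[358.72474735 276.115967  ]
```

View pics/wrist1.png

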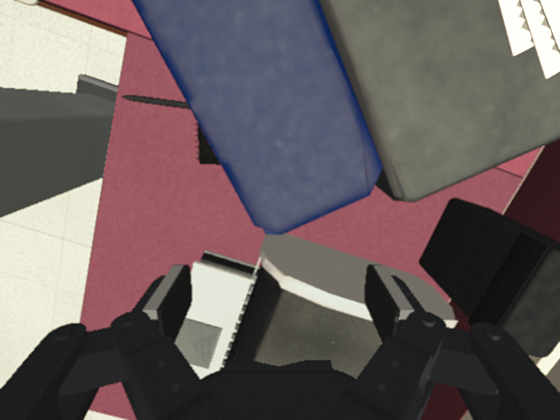

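Parallax puts the machine's top at about z = 0.32 m. I'll go over it with clearance.

Request:
jog_arm(steps=[[0, 0, 0, 0, 0, 45, 0], [0, 0, 0, 0, 0, 45, 0], [0, 0, 0, 0, 0, 45, 0], [0, 0, 0, 0, 0, 30, 0], [0, 0, 4, 20, 45, 0, 0], [0, 0, 4, 20, 45, 0, 0], [0, 0, 4, 20, 45, 0, 0]])

```text
t: 1.5
tool_pos: [0.2769, -0.5014, 0.4806]
orientation: [0.964, 0.266, -0.005, -0.008]
wrist_force: [0.4, -0.3, 1.1]
gripper_width: 0.0855
```

Request:
jog_arm(steps=[[0, 0, 3, 18, 46, 0, 0], [0, 0, 3, 18, 46, 0, 0], [0, 0, 3, 18, 46, 0, 0], [0, 0, 3, 18, 46, 0, 0], [0, 0, 3, 18, 46, 0, 0], [0, 0, 3, 18, 46, 0, 0], [0, 0, 3, 18, 46, 0, 0], [0, 0, 3, 18, 46, 0, 0], [0, 0, 2, 18, 46, -20, 0], [0, 0, 0, 18, 46, -40, 0]])

```text
t: 2.5
tool_pos: [0.4503, -0.0452, 0.4246]
orientation: [0.873, 0.487, -0.007, -0.009]
wrist_force: [0.4, -1.8, -0.2]
gripper_width: 0.0851
```

Request:
jog_arm(steps=[[0, 0, 0, 0, 0, 0, 0]])

```text
t: 2.6
tool_pos: [0.4496, -0.04, 0.4207]
orientation: [0.871, 0.491, -0.009, -0.011]
wrist_force: [-0.2, -0.1, 0.5]
gripper_width: 0.0852
```

```bash
python3 - <<'E'
from h import *
c=cam('wrist','wrist2.png'); print(np.round(c['world_from_camera'],3).tolist())
o=manip.observe(); print(o['tool_pos'],o['orientation'],o['q'])
print(proj(c,[.463,-.036,.1125]))
E
```

```text
[[0.854, 0.485, 0.187, 0.495], [-0.519, 0.815, 0.256, 0.027], [-0.028, -0.316, 0.948, 0.552], [0.0, 0.0, 0.0, 1.0]]
[ 0.44972339 -0.04234117  0.422239  ] [ 0.87188529  0.48953092 -0.00859184 -0.0100843 ] [ 0.36745547  0.14392904 -0.43899049  1.63024743  0.05084795  1.40532374
 -0.62487155]
[289.97245475 158.51517251]
```

View pics/wrist2.png

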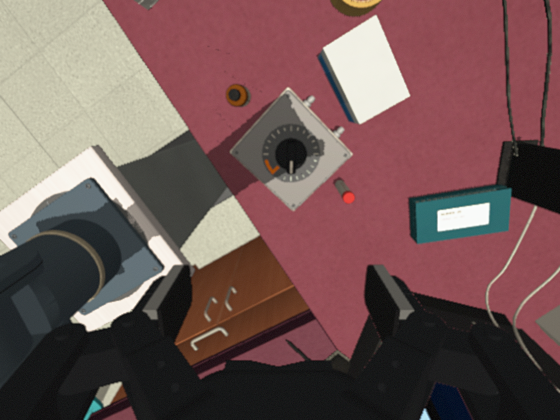

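```bash
cat >> h.py <<'E'
from scipy.spatial.transform import Rotation as R
def plan(pos,yang):
    o=manip.observe(); r=R.from_quat(o['orientation'])
    y=np.array([np.cos(yang),np.sin(yang),0]); z=np.array([0,0,-1.]); x=np.cross(y,z)
    d=R.from_matrix(np.c_[x,y,z])
    print('t',round(o['t'],2),'rot deg',np.degrees((d*r.inv()).as_rotvec()).round(2),'shift mm',((np.array(pos)-o['tool_pos'])*1000).round(1))
    Y=r.apply([0,1,0]); print('yang',np.arctan2(Y[1],Y[0]),'F',o['wrist_force'].round(2),'M',o['moment'].round(3),'w',round(o['gripper_width'],4),'pos',o['tool_pos'].round(4),'q7',o['q'][6])
E
python3 - <<'E'
from h import *
plan([.462,-.036,.22],-.56)
E
```

```text
t 2.65 rot deg [-0.53 -1.42 -0.71] shift mm [  12.3    6.3 -202.2]
yang -0.5476607622066114 F [-0.26 -0.5  -0.12] M [-0.046 -0.025  0.008] w 0.0854 pos [ 0.4497 -0.0423  0.4222] q7 -0.6248715507081308
```

Request:
jog_arm(steps=[[-0.5, -1.4, -0.7, 6, 3, -40, 0], [0, 0, 0, 6, 3, -45, 0], [0, 0, 0, 0, 0, -45, 0], [0, 0, 0, 0, 0, -40, 0], [0, 0, 0, 0, 0, -20, 0], [0, 0, 0, 0, 0, 0, 0]])

```text
t: 3.25
tool_pos: [0.4606, -0.0422, 0.2264]
orientation: [0.877, 0.481, 0.001, 0.002]
wrist_force: [-0.2, -0.3, 0.3]
gripper_width: 0.0855
```

```bash
python3 - <<'E'
from h import *
c=cam('wrist','wrist3.png'); print(np.round(c['world_from_camera'],3).tolist())
plan([.462,-.036,.22],-.56)
print(proj(c,[.463,-.036,.1125]))
E
```

```text
[[0.843, 0.512, 0.165, 0.504], [-0.538, 0.8, 0.265, 0.025], [0.004, -0.312, 0.95, 0.358], [0.0, 0.0, 0.0, 1.0]]
t 3.3 rot deg [0.16 0.28 0.42] shift mm [ 0.8  6.2 -7.6]
yang -0.5673147915308827 F [ 0.15 -0.44 -0.47] M [-0.008  0.035 -0.029] w 0.0857 pos [ 0.4612 -0.0422  0.2276] q7 -0.7643747128458314
[275.36091365 200.19073197]
```

View pics/wrist3.png

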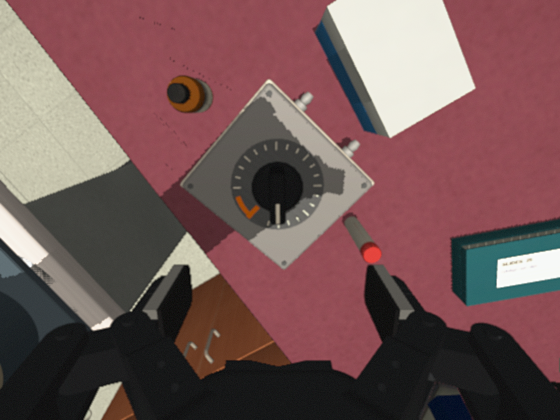

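The wrist view shows the knob centre near (278,187), the white pointer from (278,203) to (278,222), and the orange L near (247,207).

```bash
python3 - <<'E'
from h import *
f=cv2.imread('pics/wrist3.png'); cr=cv2.resize(f[130:250,210:345],None,fx=5.9,fy=5,interpolation=cv2.INTER_CUBIC) if 0 else cv2.resize(f[130:250,210:345],None,fx=5,fy=5,interpolation=cv2.INTER_CUBIC)
cv2.imwrite('pics/w3z.png',cr)
E
```

```text
(no output)
```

View pics/w3z.png

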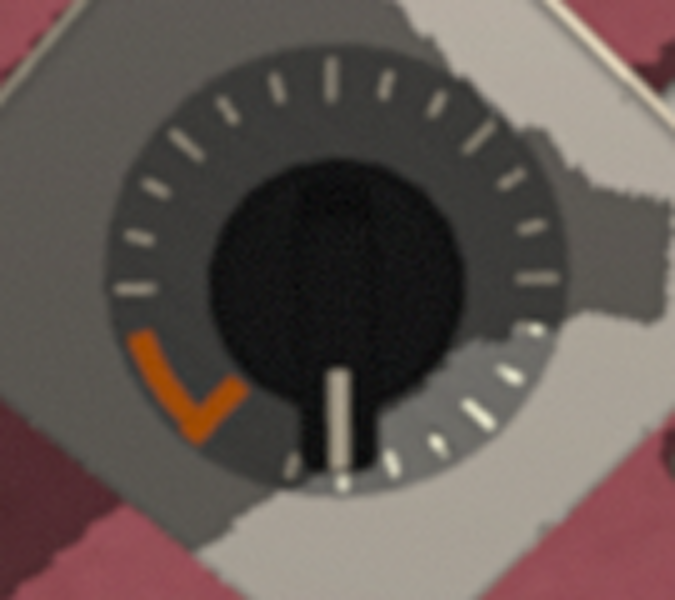

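```bash
cat > m.py <<'E'
from h import *
E
python3 - <<'E'
from h import *
c=cam('wrist')
g=lambda x,y:(210+(x+.5)/5-.5,130+(y+.5)/5-.5)
P=lambda x,y,z:plane(c,g(x,y),z)[:2]
# ring ellipse edge pts
pts=np.array([P(*p,.063) for p in[(105,280),(570,270),(335,44),(338,495),(500,110),(172,113),(520,418)]])
A=np.c_[2*pts,np.ones(len(pts))]; s=np.linalg.lstsq(A,(pts**2).sum(1),rcond=None)[0]; ctr=s[:2]; print('ring',ctr,np.sqrt(s[2]+ctr@ctr))
a=[P(*p,.064) for p in[(238,391),(200,432)]]
for q in a: d=q-ctr; print('mark',q,np.hypot(*d),np.arctan2(d[1],d[0]))
d=a[1]-a[0];print(np.arctan2(d[1],d[0]))
o=P(480,137,.063)-P(200,432,.063); print('opp line',np.arctan2(-o[1],-o[0]))
t=[P(*p,.1125) for p in[(339,370),(340,465)]]; d=t[1]-t[0]; print('ptr',t,np.hypot(*d),np.arctan2(d[1],d[0]))
E
```

```text
ring [ 0.46525    -0.03720943] 0.047025521288660346
mark [ 0.43541532 -0.04528764] 0.030908989021291525 -2.877167224819909
mark [ 0.4237574  -0.04848414] 0.042997153488526035 -2.8762707247910595
-2.8739784140846467
opp line -2.885355177385884
ptr [array([ 0.46340928, -0.03986584]), array([ 0.45415446, -0.05466278])] 0.017452824432138112 -2.1297226431516556
```

```bash
python3 - <<'E'
from h import *
plan([.4643,-.037,.0885],-.559)
E
```

```text
t 3.35 rot deg [0.16 0.42 0.47] shift mm [   2.1    4.8 -140.4]
yang -0.5671405399485371 F [1.01 0.14 1.31] M [-0.015  0.007 -0.037] w 0.0851 pos [ 0.4622 -0.0418  0.2289] q7 -0.7643375434122458
```

Request:
jog_arm(steps=[[0.1, 0.3, 0.4, 2, 5, -30, 0], [0, 0, 0, 0, 0, -30, 0], [0, 0, 0, 0, 0, -20, 0], [0, 0, 0, 0, 0, 0, 0], [0, 0, 0, 0, 0, 0, 0]])

```text
t: 3.85
tool_pos: [0.4713, -0.0389, 0.1555]
orientation: [0.876, 0.482, 0.007, 0.006]
wrist_force: [-0.6, 0.5, 0.1]
gripper_width: 0.0854
```

```bash
python3 - <<'E'
from h import *
plan([.4643,-.037,.0885],-.559)
c=cam('scene','s1.png')
plan([.4643,-.037,.0885],-.559)
E
```

```text
t 3.85 rot deg [0.19 1.07 0.32] shift mm [ -7.    1.9 -67. ]
yang -0.5645943805349356 F [-0.55  0.45  0.14] M [-0.004  0.069 -0.034] w 0.0854 pos [ 0.4713 -0.0389  0.1555] q7 -0.8504875713835883
t 3.9 rot deg [0.2  1.1  0.32] shift mm [ -7.1   2.  -67.2]
yang -0.5647354605570001 F [-0.1  -0.12  1.21] M [-0.02   0.017  0.003] w 0.0854 pos [ 0.4714 -0.039   0.1557] q7 -0.8506060710516349
```

View pics/s1.png

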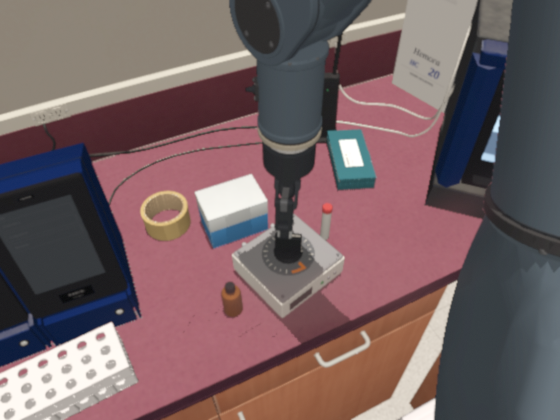

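The scene view shows the fingers above the knob at (288,245), straddling the bar, but x has drifted 7 mm. I'll correct it before going down.

Request:
jog_arm(steps=[[0.2, 1.0, 0.3, -7, 2, 0, 0], [0, 0, 0, 0, 0, 0, 0], [0, 0, 0, 0, 0, 0, 0]])

```text
t: 4.2
tool_pos: [0.4655, -0.0371, 0.1591]
orientation: [0.875, 0.484, 0.002, 0.002]
wrist_force: [0.3, -0.1, -0.0]
gripper_width: 0.0856
```

```bash
python3 - <<'E'
from h import *
plan([.4643,-.037,.0885],-.559); print(manip.observe()['q'].round(3))
E
```

```text
t 4.2 rot deg [0.02 0.32 0.05] shift mm [ -1.2   0.1 -70.6]
yang -0.5598245522252323 F [ 0.31 -0.07 -0.04] M [ 0.006 -0.014  0.009] w 0.0856 pos [ 0.4655 -0.0371  0.1591] q7 -0.8391776384197102
[ 0.277  0.394 -0.405  2.073  0.235  0.712 -0.839]
```

Reachable. Now down in smaller steps.

Request:
jog_arm(steps=[[0, 0.3, 0, -2, 0, -15, 0], [0, 0.2, 0, -1.5, 0, -15, 0], [0, 0.2, 0, -1.5, 0, -15, 0], [0, 0.2, 0, -1.5, 0, -10, 0], [0, 0, 0, 0, 0, 0, 0], [0, 0, 0, 0, 0, 0, 0]])

```text
t: 4.8
tool_pos: [0.4608, -0.0373, 0.1051]
orientation: [0.875, 0.484, -0.002, -0.001]
wrist_force: [0.5, -0.7, 0.8]
gripper_width: 0.0849
```

```bash
python3 - <<'E'
from h import *
plan([.4643,-.037,.0885],-.559); print(manip.observe()['q'].round(3))
E
```

```text
t 4.8 rot deg [ 0.06 -0.28  0.08] shift mm [  3.5   0.3 -16.6]
yang -0.5604391126327832 F [ 0.47 -0.74  0.76] M [ 0.004 -0.055  0.033] w 0.0849 pos [ 0.4608 -0.0373  0.1051] q7 -0.9024743260714125
[ 0.235  0.477 -0.361  2.135  0.3    0.582 -0.902]
```

Request:
jog_arm(steps=[[0, -0.2, 0, 2.5, 0, -8, 0], [0, 0, 0, 0, 0, -7, 0], [0, 0, 0, 0, 0, 0, 0], [0, 0, 0, 0, 0, 0, 0]])

```text
t: 5.2
tool_pos: [0.4646, -0.0374, 0.0901]
orientation: [0.875, 0.484, 0.0, 0.001]
wrist_force: [0.0, 0.1, 0.1]
gripper_width: 0.0857
```

```bash
python3 - <<'E'
from h import *
cam('wrist','w4.png');plan([.4643,-.037,.0885],-.559)
E
```

```text
t 5.25 rot deg [0.07 0.08 0.1 ] shift mm [-0.3  0.4 -1.7]
yang -0.5607547268915084 F [ 0.02  1.05 -0.33] M [ 0.05   0.024 -0.032] w 0.0853 pos [ 0.4646 -0.0374  0.0902] q7 -0.9228638883964049
```

View pics/w4.png

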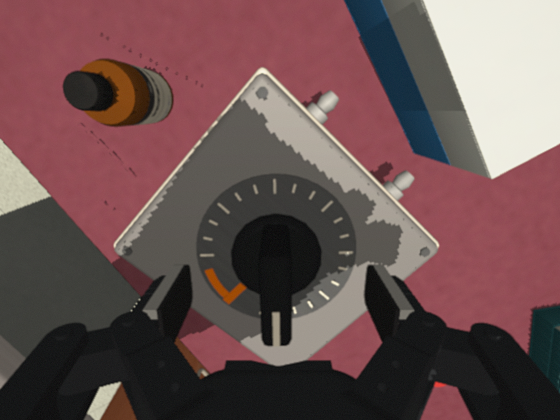

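The bar at (277,285) lies centred between the jaws. I'll close the gripper.

Request:
jog_arm(steps=[[0, 0, 0, 0, 0, 0, 255], [0, 0, 0, 0, 0, 0, 255], [0, 0, 0, 0, 0, 0, 255], [0, 0, 0, 0, 0, 0, 255], [0, 0, 0, 0, 0, 0, 255], [0, 0, 0, 0, 0, 0, 255]])

```text
t: 5.85
tool_pos: [0.464, -0.0368, 0.0909]
orientation: [0.875, 0.484, 0.0, 0.001]
wrist_force: [-0.6, 0.3, 1.2]
gripper_width: 0.0131
```

```bash
python3 - <<'E'
from h import *
plan([.4643,-.037,.0885],-.559)
E
```

```text
t 5.85 rot deg [0.05 0.06 0.07] shift mm [ 0.3 -0.2 -2.4]
yang -0.5603062451171175 F [-0.6   0.32  1.18] M [-0.042 -0.055  0.05 ] w 0.0131 pos [ 0.464  -0.0368  0.0909] q7 -0.9226747513300808
```

Request:
jog_arm(steps=[[0, 0, -4, 0, 0, 0, 255], [0, 0, -4, 0, 0, 0, 255], [0, 0, -4, 0, 0, 0, 255], [0, 0, 0, 0, 0, 0, 255]])

```text
t: 6.25
tool_pos: [0.4639, -0.0368, 0.091]
orientation: [0.922, 0.387, 0.0, 0.001]
wrist_force: [0.2, -0.1, -0.6]
gripper_width: 0.0133
```

```bash
python3 - <<'E'
from h import *
plan([.4642,-.037,.090],-1.306)
E
```

```text
t 6.25 rot deg [  0.07   0.04 -30.34] shift mm [ 0.3 -0.2 -1. ]
yang -0.7765005034710094 F [ 0.24 -0.07 -0.65] M [-0.033 -0.066 -0.05 ] w 0.0133 pos [ 0.4639 -0.0368  0.091 ] q7 -1.0797947956036502
```

Request:
jog_arm(steps=[[0, 0, -5, 0, 0, 0, 255], [0, 0, -5, 0, 0, 0, 255], [0, 0, -5, 0, 0, 0, 255], [0, 0, -5, 0, 0, 0, 255], [0, 0, -4, 0, 0, 0, 255], [0, 0, -4, 0, 0, 0, 255], [0, 0, 0, 0, 0, 0, 255], [0, 0, 0, 0, 0, 0, 255]])

```text
t: 7.05
tool_pos: [0.4639, -0.0369, 0.091]
orientation: [0.988, 0.153, -0.0, 0.001]
wrist_force: [0.3, -0.4, 0.5]
gripper_width: 0.0134
```

```bash
python3 - <<'E'
from h import *
plan([.4642,-.037,.090],-1.306); cam('wrist','w5.png')
c=cam('top'); cv2.imwrite('pics/t5.png',cv2.resize(c['frame'][205:305,200:330],None,fx=6,fy=6,interpolation=cv2.INTER_CUBIC)[:,:,::-1])
E
```

```text
t 7.05 rot deg [ 0.1   0.01 -2.38] shift mm [ 0.3 -0.1 -1. ]
yang -1.2645179157842341 F [ 0.27 -0.37  0.45] M [-0.115  0.053 -0.077] w 0.0134 pos [ 0.4639 -0.0369  0.091 ] q7 -1.4299603697331613
```

View pics/w5.png

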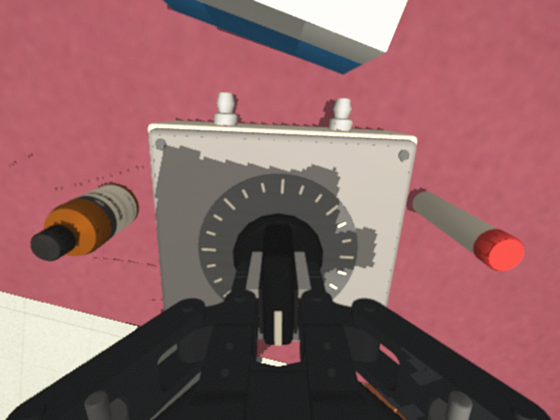

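View pics/t5.png

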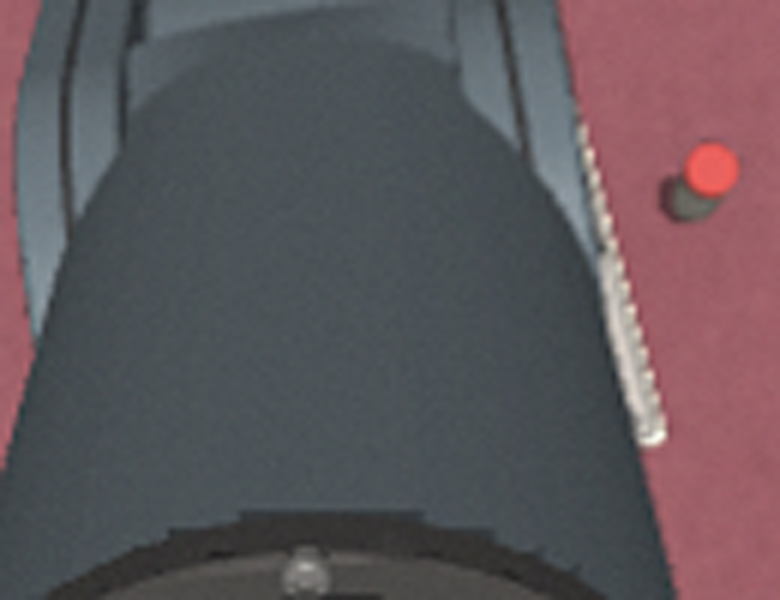

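The bar is firmly held and turns with the gripper, and the pointer is now about 0.04 rad short of the mark. I'll bring it to the mark, hold, then try one gentle pull to learn how the pull responds.

Request:
jog_arm(steps=[[0, 0, -2.4, 0, 0, 0, 255], [0, 0, 0, 0, 0, 0, 255], [0, 0, 0, 0, 0, 0, 255]])

```text
t: 7.45
tool_pos: [0.4639, -0.0369, 0.091]
orientation: [0.991, 0.131, -0.0, 0.001]
wrist_force: [-0.3, 0.4, -0.1]
gripper_width: 0.0137
```

```bash
python3 - <<'E'
from h import *
plan([.4642,-.037,.090],-1.306)
E
```

```text
t 7.45 rot deg [0.08 0.01 0.15] shift mm [ 0.3 -0.1 -1. ]
yang -1.3085723457049883 F [-0.26  0.38 -0.14] M [-0.01  -0.074 -0.055] w 0.0137 pos [ 0.4639 -0.0369  0.091 ] q7 -1.4605873770509814
```

Request:
jog_arm(steps=[[0, 0, -2.5, 0, 0, 0, 255], [0, 0, -2.5, 0, 0, 0, 255], [0, 0, 0, 0, 0, 0, 255]])

```text
t: 7.75
tool_pos: [0.4638, -0.0369, 0.091]
orientation: [0.996, 0.087, -0.0, 0.001]
wrist_force: [-0.6, 0.1, -0.5]
gripper_width: 0.0132
```

Request:
jog_arm(steps=[[0, 0, 0, 0, 0, 1, 255]])

```text
t: 7.85
tool_pos: [0.4638, -0.0369, 0.0918]
orientation: [0.996, 0.087, -0.0, 0.001]
wrist_force: [1.0, 0.1, -3.2]
gripper_width: 0.0134
```

Request:
jog_arm(steps=[[0, 0, 0, 0, 0, 1, 255]])

```text
t: 7.95
tool_pos: [0.4638, -0.0369, 0.0927]
orientation: [0.996, 0.088, -0.0, 0.001]
wrist_force: [0.0, -0.8, -7.0]
gripper_width: 0.0133
```

```bash
python3 - <<'E'
from h import *
plan([.4642,-.037,.090],-1.406)
E
```

```text
t 7.95 rot deg [ 0.08 -0.02 -0.64] shift mm [ 0.4 -0.1 -2.7]
yang -1.394846181770158 F [ 0.03 -0.77 -6.96] M [-0.219 -0.171 -0.015] w 0.0133 pos [ 0.4638 -0.0369  0.0927] q7 -1.5206630141531534
```

At 0.09 rad past the mark the knob meets the gate at about 7 N. I'll ease off, turn a little and try again.

Request:
jog_arm(steps=[[0, 0, 0, 0, 0, -1.2, 255], [0, 0, -2, 0, 0, 0, 255], [0, 0, 0, 0, 0, 0, 255], [0, 0, 0, 0, 0, 0.8, 255], [0, 0, 0, 0, 0, 0.8, 255]])

```text
t: 8.45
tool_pos: [0.4637, -0.0369, 0.093]
orientation: [0.998, 0.07, -0.0, 0.001]
wrist_force: [1.1, -0.6, -11.3]
gripper_width: 0.0134
```

```bash
python3 - <<'E'
from h import *
plan([.4642,-.037,.090],-1.406)
E
```

```text
t 8.45 rot deg [ 0.08 -0.04  1.46] shift mm [ 0.5 -0.1 -3. ]
yang -1.4313967059752253 F [  1.08  -0.59 -11.34] M [-0.101 -0.601 -0.042] w 0.0134 pos [ 0.4637 -0.0369  0.093 ] q7 -1.5461216462817255
```

Request:
jog_arm(steps=[[0, 0, 0, 0, 0, -1.6, 255], [0, 0, -1.8, 0, 0, 0, 255], [0, 0, 0, 0, 0, 0, 255], [0, 0, 0, 0, 0, 0.8, 255], [0, 0, 0, 0, 0, 0.6, 255]])

```text
t: 8.95
tool_pos: [0.4637, -0.0369, 0.0928]
orientation: [0.999, 0.053, -0.0, 0.001]
wrist_force: [0.7, -0.3, -8.3]
gripper_width: 0.0127
```

Request:
jog_arm(steps=[[0, 0, 0, 0, 0, -1.4, 255], [0, 0, -1.8, 0, 0, 0, 255], [0, 0, 0, 0, 0, 0, 255], [0, 0, 0, 0, 0, 0.8, 255], [0, 0, 0, 0, 0, 0.6, 255]])

```text
t: 9.45
tool_pos: [0.4637, -0.0369, 0.0928]
orientation: [0.999, 0.035, -0.0, 0.001]
wrist_force: [1.4, -0.6, -7.8]
gripper_width: 0.0132
```

```bash
python3 - <<'E'
from h import *
plan([.4642,-.037,.090],-1.406)
E
```

```text
t 9.45 rot deg [ 0.08 -0.04  5.38] shift mm [ 0.5 -0.1 -2.8]
yang -1.4998503474624563 F [ 1.44 -0.62 -7.78] M [-0.12  -0.362 -0.067] w 0.0132 pos [ 0.4637 -0.0369  0.0928] q7 -1.5944152740268798
```

Request:
jog_arm(steps=[[0, 0, 0, 0, 0, -1.4, 255], [0, 0, -1.7, 0, 0, 0, 255], [0, 0, 0, 0, 0, 0, 255], [0, 0, 0, 0, 0, 0.8, 255], [0, 0, 0, 0, 0, 0.6, 255]])

```text
t: 9.95
tool_pos: [0.4637, -0.0369, 0.0928]
orientation: [1.0, 0.019, -0.0, 0.001]
wrist_force: [0.8, -0.8, -7.7]
gripper_width: 0.0132
```

Request:
jog_arm(steps=[[0, 0, 0, 0, 0, -1.4, 255], [0, 0, -1.7, 0, 0, 0, 255], [0, 0, 0, 0, 0, 0, 255], [0, 0, 0, 0, 0, 0.8, 255], [0, 0, 0, 0, 0, 0.6, 255]])

```text
t: 10.45
tool_pos: [0.4637, -0.0369, 0.0928]
orientation: [1.0, 0.003, -0.0, 0.001]
wrist_force: [1.3, 0.5, -7.6]
gripper_width: 0.0134
```

```bash
python3 - <<'E'
from h import *
plan([.4642,-.037,.090],-1.406)
E
```

```text
t 10.45 rot deg [ 0.08 -0.05  9.08] shift mm [ 0.5 -0.1 -2.8]
yang -1.5645470210509658 F [ 1.29  0.52 -7.55] M [-0.174 -0.465  0.043] w 0.0134 pos [ 0.4637 -0.0369  0.0928] q7 -1.639827584452209
```

Request:
jog_arm(steps=[[0, 0, 0, 0, 0, -1.4, 255], [0, 0, -1.7, 0, 0, 0, 255], [0, 0, 0, 0, 0, 0, 255], [0, 0, 0, 0, 0, 0.8, 255], [0, 0, 0, 0, 0, 0.6, 255]])

```text
t: 10.95
tool_pos: [0.4637, -0.0369, 0.0928]
orientation: [1.0, -0.013, -0.0, 0.001]
wrist_force: [1.5, -0.2, -8.3]
gripper_width: 0.0133
```

Request:
jog_arm(steps=[[0, 0, 0, 0, 0, -1.4, 255], [0, 0, -1.7, 0, 0, 0, 255], [0, 0, 0, 0, 0, 0, 255], [0, 0, 0, 0, 0, 0.8, 255], [0, 0, 0, 0, 0, 0.6, 255]])

```text
t: 11.45
tool_pos: [0.4637, -0.0369, 0.0928]
orientation: [1.0, -0.029, -0.001, 0.001]
wrist_force: [1.0, -0.9, -7.9]
gripper_width: 0.0131
```

```bash
python3 - <<'E'
from h import *
plan([.4642,-.037,.090],-1.406)
E
```

```text
t 11.45 rot deg [ 0.08 -0.05 12.8 ] shift mm [ 0.5 -0.1 -2.8]
yang -1.6293489667037588 F [ 1.   -0.92 -7.88] M [-0.101 -0.44  -0.004] w 0.0131 pos [ 0.4637 -0.0369  0.0928] q7 -1.6851589254305301
```

Request:
jog_arm(steps=[[0, 0, 0, 0, 0, -1.4, 255], [0, 0, -1.7, 0, 0, 0, 255], [0, 0, 0, 0, 0, 0, 255], [0, 0, 0, 0, 0, 0.8, 255], [0, 0, 0, 0, 0, 0.6, 255]])

```text
t: 11.95
tool_pos: [0.4637, -0.0369, 0.0928]
orientation: [0.999, -0.045, -0.001, 0.001]
wrist_force: [1.2, -0.4, -8.2]
gripper_width: 0.0132
```

Request:
jog_arm(steps=[[0, 0, 0, 0, 0, -1.4, 255], [0, 0, -1.7, 0, 0, 0, 255], [0, 0, 0, 0, 0, 0, 255], [0, 0, 0, 0, 0, 0.8, 255], [0, 0, 0, 0, 0, 0.6, 255]])

```text
t: 12.45
tool_pos: [0.4637, -0.0369, 0.0928]
orientation: [0.998, -0.062, -0.001, 0.001]
wrist_force: [1.2, 0.1, -7.7]
gripper_width: 0.0135
```

```bash
python3 - <<'E'
from h import *
plan([.4642,-.037,.090],-1.406)
E
```

```text
t 12.45 rot deg [ 0.08 -0.05 16.51] shift mm [ 0.5 -0.1 -2.8]
yang -1.6940821864871023 F [ 1.19  0.13 -7.67] M [-0.122 -0.493 -0.04 ] w 0.0135 pos [ 0.4637 -0.0369  0.0928] q7 -1.7303507009707422
```

Request:
jog_arm(steps=[[0, 0, 0, 0, 0, -1.4, 255], [0, 0, -1.7, 0, 0, 0, 255], [0, 0, 0, 0, 0, 0, 255], [0, 0, 0, 0, 0, 0.8, 255], [0, 0, 0, 0, 0, 0.6, 255]])

```text
t: 12.95
tool_pos: [0.4637, -0.0369, 0.0928]
orientation: [0.997, -0.078, -0.001, 0.001]
wrist_force: [1.9, -0.0, -6.6]
gripper_width: 0.0131
```

Request:
jog_arm(steps=[[0, 0, 0, 0, 0, -1.4, 255], [0, 0, -1.7, 0, 0, 0, 255], [0, 0, 0, 0, 0, 0, 255], [0, 0, 0, 0, 0, 0.8, 255], [0, 0, 0, 0, 0, 0.6, 255]])

```text
t: 13.45
tool_pos: [0.4637, -0.0369, 0.0928]
orientation: [0.996, -0.094, -0.001, 0.001]
wrist_force: [1.1, 0.2, -6.4]
gripper_width: 0.0135
```

```bash
python3 - <<'E'
from h import *
plan([.4642,-.037,.090],-1.406)
E
```

```text
t 13.45 rot deg [ 0.08 -0.06 20.21] shift mm [ 0.5 -0.1 -2.8]
yang -1.7587984765968683 F [ 1.06  0.21 -6.44] M [-0.05  -0.412  0.029] w 0.0135 pos [ 0.4637 -0.0369  0.0928] q7 -1.7754607926100368
```

Request:
jog_arm(steps=[[0, 0, 0, 0, 0, 0.5, 255]])

```text
t: 13.55
tool_pos: [0.4636, -0.0369, 0.0932]
orientation: [0.996, -0.094, -0.001, 0.001]
wrist_force: [1.9, -0.9, -10.0]
gripper_width: 0.0133
```

Request:
jog_arm(steps=[[0, 0, 0, 0, 0, -1.6, 255], [0, 0, -1.7, 0, 0, 0, 255], [0, 0, 0, 0, 0, 0, 255], [0, 0, 0, 0, 0, 0.8, 255], [0, 0, 0, 0, 0, 0.8, 255]])

```text
t: 14.05
tool_pos: [0.4637, -0.0369, 0.0933]
orientation: [0.994, -0.11, -0.001, 0.001]
wrist_force: [2.4, 0.2, -4.1]
gripper_width: 0.0131
```

Request:
jog_arm(steps=[[0, 0, 0, 0, 0, -1.6, 255], [0, 0, -1.7, 0, 0, 0, 255], [0, 0, 0, 0, 0, 0, 255], [0, 0, 0, 0, 0, 0.8, 255], [0, 0, 0, 0, 0, 0.8, 255]])

```text
t: 14.55
tool_pos: [0.4638, -0.0369, 0.0934]
orientation: [0.992, -0.126, -0.001, 0.001]
wrist_force: [0.1, -0.3, -4.8]
gripper_width: 0.0132
```

```bash
python3 - <<'E'
from h import *
plan([.4642,-.037,.090],-1.406); cam('wrist','w6.png');
E
```

```text
t 14.55 rot deg [ 0.08 -0.05 23.92] shift mm [ 0.4 -0.1 -3.4]
yang -1.8235418494055544 F [ 0.1  -0.25 -4.79] M [-0.1   -0.302 -0.069] w 0.0132 pos [ 0.4638 -0.0369  0.0934] q7 -1.8204888068600988
```

View pics/w6.png

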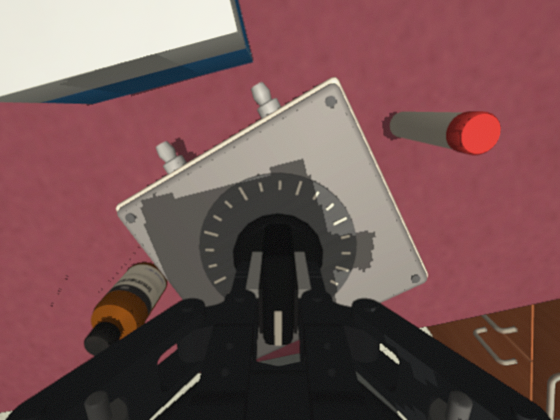

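Request:
jog_arm(steps=[[0, 0, 0, 0, 0, 0.5, 255]])

```text
t: 14.7
tool_pos: [0.4638, -0.0369, 0.094]
orientation: [0.992, -0.126, -0.0, 0.001]
wrist_force: [1.2, -0.2, -4.8]
gripper_width: 0.0133
```

Request:
jog_arm(steps=[[0, 0, 0, 0, 0, 0.4, 255]])

```text
t: 14.8
tool_pos: [0.4637, -0.0369, 0.0944]
orientation: [0.992, -0.126, -0.001, 0.001]
wrist_force: [0.6, 0.7, -4.2]
gripper_width: 0.0134
```

The knob now rises freely at about 4.5 N, past the 1.5 mm gate height, so I'll continue straight up.

Request:
jog_arm(steps=[[0, 0, 0, 0, 0, 1, 255], [0, 0, 0, 0, 0, 1, 255], [0, 0, 0, 0, 0, 1, 255]])

```text
t: 15.1
tool_pos: [0.4637, -0.0369, 0.0975]
orientation: [0.992, -0.126, -0.001, 0.001]
wrist_force: [0.9, -0.1, -4.6]
gripper_width: 0.0134
```

Request:
jog_arm(steps=[[0, 0, 0, 0, 0, 1, 255], [0, 0, 0, 0, 0, 1, 255], [0, 0, 0, 0, 0, 1, 255]])

```text
t: 15.4
tool_pos: [0.4637, -0.0369, 0.1009]
orientation: [0.992, -0.126, -0.001, 0.001]
wrist_force: [1.2, -0.3, -3.7]
gripper_width: 0.0131
```

```bash
python3 - <<'E'
from h import *
plan([.4642,-.037,.090],-1.406); cam('wrist','w7.png'); cam('scene','s7.png')
E
```

```text
t 15.4 rot deg [ 0.07 -0.05 23.91] shift mm [  0.5  -0.1 -10.9]
yang -1.823372124591168 F [ 1.24 -0.28 -3.67] M [-0.118 -0.321 -0.022] w 0.0131 pos [ 0.4637 -0.0369  0.1009] q7 -1.8205358103940745
```

View pics/w7.png

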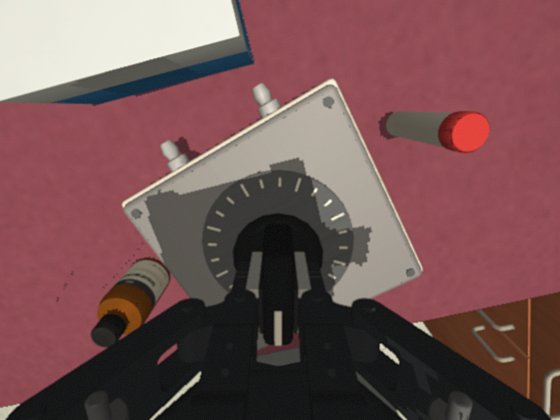

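The knob stays fixed in the frame while the box recedes, so it is rising with the gripper. I'll go on to the stop.

Request:
jog_arm(steps=[[0, 0, 0, 0, 0, 0.7, 255], [0, 0, 0, 0, 0, 0.7, 255]])

```text
t: 15.7
tool_pos: [0.4637, -0.0369, 0.1024]
orientation: [0.992, -0.126, -0.0, 0.001]
wrist_force: [1.0, 0.2, -4.2]
gripper_width: 0.0131
```

Request:
jog_arm(steps=[[0, 0, 0, 0, 0, 0.7, 255]])

```text
t: 15.8
tool_pos: [0.4637, -0.0369, 0.1031]
orientation: [0.992, -0.126, -0.0, 0.001]
wrist_force: [0.3, 0.7, -4.7]
gripper_width: 0.0132
```

Request:
jog_arm(steps=[[0, 0, 0, 0, 0, 0.7, 255]])

```text
t: 15.9
tool_pos: [0.4635, -0.0369, 0.1036]
orientation: [0.992, -0.126, -0.001, 0.001]
wrist_force: [2.2, -0.5, -13.7]
gripper_width: 0.0133
```

Request:
jog_arm(steps=[[0, 0, 0, 0, 0, 0.6, 255]])

```text
t: 16.0
tool_pos: [0.4633, -0.0369, 0.1038]
orientation: [0.992, -0.126, -0.001, 0.001]
wrist_force: [2.3, -0.4, -16.8]
gripper_width: 0.0132
```

Request:
jog_arm(steps=[[0, 0, 0, 0, 0, -0.6, 255], [0, 0, 0, 0, 0, 0, 255]])

```text
t: 16.2
tool_pos: [0.4636, -0.0368, 0.1033]
orientation: [0.992, -0.126, -0.001, 0.001]
wrist_force: [1.0, 0.2, -6.4]
gripper_width: 0.0134
```

Firm stop at about 12.4 mm. Now release and retreat straight up. The fingers open near the box but above everything around it.

Request:
jog_arm(steps=[[0, 0, 0, 0, 0, -0.2, 255], [0, 0, 0, 0, 0, 0, 0], [0, 0, 0, 0, 0, 0, 0], [0, 0, 0, 0, 0, 0, 0], [0, 0, 0, 0, 0, 0, 0], [0, 0, 0, 0, 0, 0, 0], [0, 0, 0, 0, 0, 0, 0]])

```text
t: 16.9
tool_pos: [0.4635, -0.0369, 0.1042]
orientation: [0.992, -0.126, -0.001, 0.001]
wrist_force: [0.3, -0.3, 0.5]
gripper_width: 0.0857
```

Request:
jog_arm(steps=[[0, 0, 0, 0, 0, 8, 0], [0, 0, 0, 0, 0, 15, 0], [0, 0, 0, 0, 0, 20, 0], [0, 0, 0, 0, 0, 25, 0], [0, 0, 0, 0, 0, 25, 0], [0, 0, 0, 0, 0, 25, 0], [0, 0, 0, 0, 0, 0, 0], [0, 0, 0, 0, 0, 0, 0]])

```text
t: 17.7
tool_pos: [0.4621, -0.037, 0.2301]
orientation: [0.992, -0.126, -0.001, 0.001]
wrist_force: [0.1, -0.3, -0.7]
gripper_width: 0.0854
```

```bash
python3 - <<'E'
from h import *
plan([.4642,-.037,.090],-1.406); c=cam('wrist','w8.png'); s=cam('scene')
cv2.imwrite('pics/s8z.png',cv2.resize(s['frame'][190:320,200:350],None,fx=4.5,fy=4.5,interpolation=cv2.INTER_CUBIC)[:,:,::-1])
E
```

```text
t 17.7 rot deg [ 0.07 -0.06 23.93] shift mm [   2.1    0.  -140.1]
yang -1.8235984405827157 F [ 0.06 -0.32 -0.66] M [-0.021 -0.03  -0.015] w 0.0854 pos [ 0.4621 -0.037   0.2301] q7 -1.8274587899668204
```

View pics/w8.png

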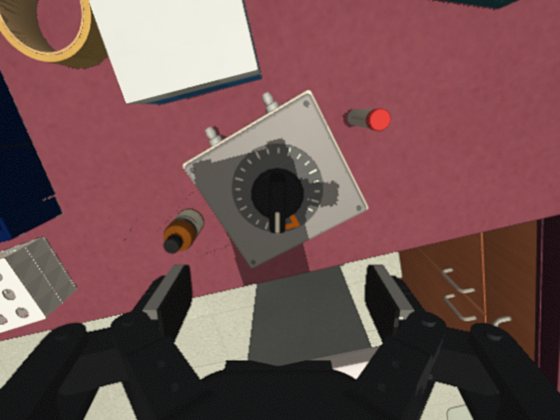

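View pics/s8z.png

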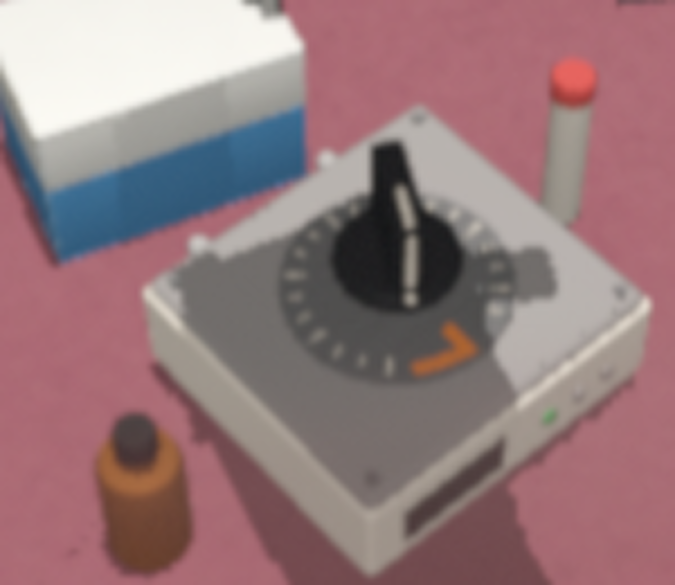

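```bash
python3 - <<'E'
from h import *
c=cam('wrist','w9.png'); s=cam('scene')
f=cv2.imread('pics/w9.png'); cv2.imwrite('pics/w9z.png',cv2.resize(f[140:245,220:335],None,fx=5,fy=5,interpolation=cv2.INTER_CUBIC))
for uv in[(277,212),(277,230)]:
  o1,d1=ray(c,uv); 
  for us in [(200+(401)/4.5,190+186/4.5),(200+409/4.5,190+232/4.5)]:
    o2,d2=ray(s,us)
    t=np.linalg.lstsq(np.c_[d1,-d2],o2-o1,rcond=None)[0]; a=o1+t[0]*d1;b=o2+t[1]*d2; print(uv,us,a,b,np.linalg.norm(a-b))
E
```

```text
(277, 212) (289.1111111111111, 231.33333333333334) [ 0.46095538 -0.03607707  0.12345718] [ 0.46031936 -0.03752965  0.12354089] 0.0015879292289573488
(277, 212) (290.8888888888889, 241.55555555555554) [ 0.4544375  -0.03434753  0.10394746] [ 0.45305858 -0.03747423  0.10413096] 0.0034221835376937624
(277, 230) (289.1111111111111, 231.33333333333334) [ 0.45055149 -0.03338844  0.13667585] [ 0.45087187 -0.03263885  0.136627  ] 0.0008166422182206683
(277, 230) (290.8888888888889, 241.55555555555554) [ 0.44334185 -0.03148113  0.11866052] [ 0.44303371 -0.03219767  0.11870798] 0.0007814317421996993
```

View pics/w9z.png

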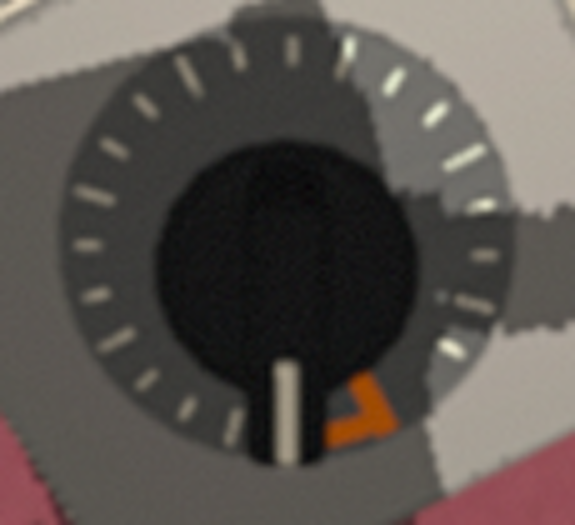

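The top of the pointer line's inner end triangulates to z = 0.1235 m. Fully out should give 0.1245 m and in should give 0.1125 m, so the knob is raised and staying up.

```bash
python3 -c "
from rig import manip
print(manip.job_done())"
```

```text
the job is handed in; nothing more can be done
None
```

The knob is turned past the orange mark, pulled up and locked in the raised position. The job was handed in at about 18 s with the open gripper clear above it.

**Turning:** I gripped the bar and turned it about 0.75 rad clockwise to the orange mark. From there I tried a gentle pull every 0.03 rad or so along the band, easing off before each turn. Away from the notch the knob met the gate at 6–11 N.

**Notch:** The pull at 0.49 rad past the mark already gave only about 4 N. I took one more step to about 0.52 rad before recognising it. By the tool angle that is just beyond the stated 0.50 limit but within the notch tolerance. The knob rose freely from there at about 4–5 N.

**Raised:** It reached a firm stop at about 12.4 mm, where I pulled to about 17 N, then eased off and let go.

**Last checks:**
- **Knob height:** after release, the pointer top triangulated to z = 0.1235 m, against 0.1245 m expected fully out and 0.1125 m in.
- **Surroundings:** in the last pictures the bottle, vial and tip box looked undisturbed, but I did not re-measure their positions.
- **Gripper:** the wrist force was under 1 N with the gripper clear.
- **Triangulation:** pairing the pointer's outer end across the two views gave 0.1187 m. I put this down to picking the end where the line bends down the side, so I relied on the inner end.

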